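# Roll the sample jar home in the reader's gutter and start the reading

## Robot

A 6-joint arm with a two-finger parallel gripper is mounted at the origin on the work surface. World frame = base frame: x ahead of the robot, y to its left, z up, the work surface at z = 0. Lengths are in mm, angles in rad, forces in N, time in s.
With the tool pointing down it reaches from about 375 to 900 mm from the base axis. Payload 3.1 kg.
Tool frame: the origin (TCP) lies on the mounting face of the last link; the fingertips stand 182 mm ahead of it and the grasp point (between the pads) lies 164 mm ahead of it; z points along the fingers, y is the line along which they close (so a half turn about z gives the same grasp; the last joint's range is limited). The gripper opens to 87 mm and grips with 3 to 60 N. Pads are 19 mm wide; open, the fingers measure 117 mm over their backs; the gripper's body (75 mm by 190 mm) begins 51 mm behind the grasp point.
Start: joints at [0.955, 0.527, 1.433, -0, 1.181, -0.178], TCP at [264.926, 566.05, 404.748] pointing down, gripper open.
Joint ranges: [-3.08, 3.08], [-0.75, 2.2], [0.22, 2.44], [-1.43, 4.57], [0, 2.65], [-2.85, 2.85]. Speed limits (rad/s): [2.79, 2.79, 3.14, 3.14, 3.14, 3.14].

## Interface

Orientations are given as [roll, pitch, yaw] about the fixed x, y, z axes, in that order (R = Rz(yaw) Ry(pitch) Rx(roll)).
In Python, from rig import env, cams gives the robot as it stands.
- The arm moves only by the tool jog_arm, never from a script. Its argument "rows" is a list of rows, each an object of numbers: "hand": the finger opening in m, from 0 to 0.087; "tx", "ty", "tz": the shift along the tool's x, y, z in m; "wx", "wy", "wz": the turn, a rotation vector about the tool's x, y, z in degrees. In form: [{"hand": .., "tx": .., "ty": .., "tz": .., "wx": .., "wy": .., "wz": ..}, ...]. A call has exactly 5 rows; each row is the pose to reach, as a shift and turn from the pose commanded when the call began, along the tool's axes at that moment; what a row does not reach only later rows make up. A row lasts 1/12 s, in which the tool goes at most 41.7 mm and 7.16 degrees, less where a joint would pass 70% of its speed; a pose out of reach is approached as far as the arm can. A call with a gripper value outside its range is refused whole. The fingers move at their own pace and stop on an object; "squeeze" is the grip in N (left out, the last holds). Time passes only in rows, so rows that repeat a pose let the fingers close, or fill a call up. It gives the time, the measured TCP pose, the force, the opening and the grip force at its end, in the units of the state.
- env.state(): the state, without advancing time (a new reading comes with each control period).
- cams.grab_frame(name): name is "scene" or "top" or "wrist"; returns a dict with "img" (480x640x3 uint8, blue, green, red), "fx", "fy", "cx", "cy" (pixels), "k1" (the pictures are not rectified: a ray, as slopes to the right and down, at radius r is drawn at 1 + k1 r^2 times it, then the intrinsics apply), "rvec" (rotation vector, rad) and "tvec" (3), from world to camera coordinates, as OpenCV has them. Camera axes: x right, y down, z forward; pixel columns grow to the right and rows downward; lengths in mm; the calibration is good to about 2 mm. A picture is of the moment at which its call begins. There is no depth.
- env.hand_in(): hands the job in; it is judged then, once.
Trained networks look in a picture, given as the dict that the camera call returned (one of the last four; its "shot" number tells which), for a name from the list of things; names that differ only in an ending like _2 or _b are one class to them, and where a whole thing is asked for, a point or a joint stands for the part that bears it (a point fixed in the world has none). Each returns a list of dicts, best first, with "confidence" (0 to 1); they miss things now and then, are a little off and sometimes report something else, mostly with a low value. They report only what shows in the picture. A call takes as long as a camera call. They do not tell look-alikes from the thing itself.
- cams.look_for(picture, target): "rect" ([left, top, width, height] in pixels, round what is visible of it).
The state is a dict: "clock": time; "q": joint angles; "qvel": joint speeds; "tau": joint torques, N m; "tool_pos": TCP position; "ee_rot": TCP orientation; "force": force on the tool from outside, world axes, zero at the start; "torque": the same for the moment, N m; "grip_width": finger opening in mm; "grasp_force": force on a finger pad.
Only numpy, scipy, OpenCV 4.12 (cv2) and the standard library are available. Lean on these libraries where they do the work, as an engineer would, in place of code of your own. Each camera call takes 0.05 s, during which the arm holds its last target. There are 200 camera calls.

## Task

With your fingertips, push the jar that lies in the sloping gutter uphill, over the low catch ridge, until it sits home between the ridge and the stop and stays there by itself when you let go. Only then press the start button on top of the reader fully down and release it. Never pick the jar up out of the gutter, and leave the standing jar, the stack of dishes and the bottle where they are.

Things in the scene. Friction and masses are not known exactly. Their poses are not given: they have to be found in the camera images.
- jar: Amber glass jar lying across the gutter: cylinder 60 mm in diameter, 66 mm long, plus a white cap (52 mm diameter, 14 mm) on one end, 80 mm overall, about 0.2 kg, slippery; rolls freely. Origin on its axis, half-way along. x is its axis, across the gutter, towards the cap; y, z turn as it rolls. At the start it leans on the lip, 200 mm downhill of the seat.
- seat (a point): Where the jar's centre is when it is home, 30 mm off the gutter's floor. y points straight uphill along the gutter (rising 8 degrees), z square off its floor, x across it, level. The gutter is an aluminium channel open at the top, 86 mm wide inside, side walls 15 mm high and 4 mm thick, with nothing above it.
- catch (a point): Middle of the crest of the catch: a steel ridge across the gutter's floor, 5 mm high and 22 mm from foot to foot, its crest 18 mm downhill of the seat. The jar must be pushed over it and rolls back down if let go before; past it the jar stays, with 3 mm of play between ridge and stop.
- stop (a point): Middle of the upper edge of the stop's face: a steel plate 45 mm high, square across the gutter, 31.5 mm uphill of the seat.
- lip (a point): Middle of the upper edge of the inner face of the low lip that closes the gutter's low end: 12 mm high, 6 mm thick, 225 mm downhill of the seat; the space above and beyond it is free.
- start_top (a point): Centre of the top face of the round grey start button (28 mm in diameter, pressed straight down) in its black housing on top of the reader's head, about 104 mm uphill of the seat.
- start (a joint): Travel of the start button: 0 is up, 0.006 m is fully down; a spring returns it, fully down takes 5 N.
- reader: The whole reader, fixed to the bench. Origin on the bench under the gutter's middle, z up; y is the level direction in which the gutter climbs. From above it runs from 130 mm behind the origin to 255 mm ahead along y. The last 110 mm is the head: a white box, 160 mm across (x), 115 mm high; the gutter is 94 mm across.
- spare_jar: The same kind of amber jar standing upright, 60 mm in diameter, 80 mm high, origin at the centre of its underside; not to be disturbed.
- dishes: Stack of three culture dishes, 90 mm in diameter, 42 mm high, origin at the centre of its underside; not to be disturbed.
- wash_bottle: White plastic bottle, 70 mm in diameter, 170 mm high, origin at the centre of its underside; not to be disturbed.
There are look-alikes about, which are no part of the job. What is shaped like the jar but brown or pink is not meant.

How it is judged (in metres and radians):
On the way, in this order (a step that is already met when the one before it is completed fails the run):
1. the jar lies home between catch and stop, let go and at rest (y of jar in the frame of seat between -0.006 and 0.006 m and z of jar in the frame of seat between -0.006 and 0.004 m and x of jar in the frame of seat between -0.015 and 0.015 m and linear speed of jar below 0.02 m/s and contact force between the fingers and jar below 0.2 N), for 0.4 s.
2. the start button is pressed down while the jar stays home (y of jar in the frame of seat between -0.006 and 0.006 m and z of jar in the frame of seat between -0.006 and 0.004 m and x of jar in the frame of seat between -0.015 and 0.015 m and value of joint start above 0.0045 m), for 0.05 s.
At the end, for the whole second after the job is handed in: The jar lies at rest in the seat, its centre within 6 mm of the seat point along the gutter, within 15 mm across it and on the floor (not more than 4 mm above), touched by no finger; the start button has been pressed (over 4.5 mm) after that and is up again (all of step 1 and value of joint start below 0.0015 m).
It fails at once if the jar is lifted more than 15 mm off the gutter's floor or leaves the gutter (z of jar in the frame of seat above 0.015 m or z of jar in the frame of seat below -0.015 m or x of jar in the frame of seat above 0.03 m or x of jar in the frame of seat below -0.03 m).
It fails at once if the start button is pressed before the jar is home (value of joint start above 0.003 m and not (y of jar in the frame of seat between -0.006 and 0.006 m and z of jar in the frame of seat between -0.006 and 0.004 m and x of jar in the frame of seat between -0.015 and 0.015 m)).
It fails at once if a bystander (standing jar, dishes, bottle) is moved more than 20 mm or tipped ((distance of spare_jar from where it was at the start of the episode above 0.02 m or angle between spare_jar's own z axis and vertical above 0.3 rad) or (distance of dishes from where it was at the start of the episode above 0.02 m or angle between dishes's own z axis and vertical above 0.3 rad) or (distance of wash_bottle from where it was at the start of the episode above 0.02 m or angle between wash_bottle's own z axis and vertical above 0.3 rad)).
It also fails if it takes over 48 s, if anything falls off the work surface, if the arm or the gripper's body presses on something with over 40 N, if the wrist force passes 120 N, or if a joint passes its speed limit or range.

## Working session

There is one attempt and no reset: what is moved stays moved. The work goes in short steps, Python scripts to look and compute and a tool call to move; the robot and the scene stay as the last step left them, time stands still between calls to the robot, and variables do not carry over. Pictures are saved under pics/ and viewed, at most 11 in all, crops included, and the job is handed in when it is done.

Besides the shell and the picture viewer there is one more tool, called as name(argument=value, ...) on one line, values as JSON. jog_arm: Moves the arm, as the interface text tells. Its arguments: {"type":"object","properties":{"rows":{"type":"array","items":{"type":"object","properties":{"hand":{"type":"number"},"tx":{"type":"number"},"ty":{"type":"number"},"tz":{"type":"number"},"wx":{"type":"number"},"wy":{"type":"number"},"wz":{"type":"number"}}}},"squeeze":{"type":"number"}},"required":["rows"]}

```bash
ls; mkdir -p pics; python3 - <<'E'
from rig import env, cams
import cv2
print(env.state())
for n in ("scene","top"):
    p=cams.grab_frame(n); cv2.imwrite(f"pics/{n}0.png",p["img"])
    print(n,{k:v for k,v in p.items() if k!="img"})
    for t in ("jar","reader","start_top","stop","spare_jar","dishes","wash_bottle"):
        try: print(t,[(d["rect"],round(d["confidence"],2)) for d in cams.look_for(p,t)][:4])
        except Exception as e: print(t,e)
E
```

```text
pics
{'clock': 0.0, 'q': array([ 9.54475009e-01,  5.28467775e-01,  1.43388336e+00,  2.11874050e-05,
        1.18140229e+00, -1.78507491e-01]), 'qvel': array([-0.00161947, -0.00043423,  0.00022554, -0.00088118,  0.00047994,
        0.00103122]), 'tau': array([ 6.26167894e-04, -4.40042889e+01, -1.76592278e+01,  6.34091184e-02,
        5.80260472e-02, -1.54708255e-04]), 'tool_pos': array([264.7524695 , 565.78220468, 403.776251  ]), 'ee_rot': array([-3.13946970e+00, -4.02940375e-04,  2.70377033e+00]), 'force': array([-0.17516211,  1.07806497, -0.0705108 ]), 'torque': array([0.0134134 , 0.01560449, 0.01679404]), 'grasp_force': 0.0, 'grip_width': 87.08954980695601}
scene {'fx': 538.8808246407058, 'fy': 538.8808246407058, 'cx': 314.8622074235292, 'cy': 244.72666957278952, 'k1': -0.007308689324695142, 'rvec': array([ 0.97750401,  2.30842132, -1.2184841 ]), 'tvec': array([ 401.3830771 , -181.38529034, 1722.78411208]), 'shot': 1}
jar [([177.5, 207.3, 36.7, 26.2], 0.96), ([229.8, 200.9, 34.9, 29.6], 0.79), ([218.7, 184.9, 31.9, 29.1], 0.64), ([160.0, 233.2, 37.0, 27.0], 0.6)]
reader []
start_to
[... 318 characters left out ...]
313.1539556648274, 'cy': 246.80948146192597, 'k1': -0.02041471306293433, 'rvec': array([ 2.1148953 , -2.11125605,  0.20213279]), 'tvec': array([  27.5433277 ,  581.002365  , 1070.79684143]), 'shot': 2}
jar [([405.3, 217.8, 29.5, 39.0], 0.9), ([455.8, 196.4, 45.0, 37.1], 0.75), ([463.8, 252.9, 42.7, 31.1], 0.66), ([263.1, 214.9, 172.2, 106.0], 0.61)]
reader [([264.3, 213.8, 171.1, 105.1], 0.58)]
start_top [([403.6, 217.8, 32.2, 39.3], 0.28)]
stop [([268.1, 214.9, 166.4, 106.5], 0.77)]
spare_jar [([370.4, 315.0, 28.7, 27.1], 0.9)]
dishes [([353.9, 163.0, 36.5, 39.4], 0.7), ([403.4, 216.0, 33.7, 41.4], 0.63), ([269.5, 213.7, 170.9, 106.4], 0.27)]
wash_bottle [([139.1, 260.7, 41.9, 31.9], 0.64)]
```

View pics/top0.png

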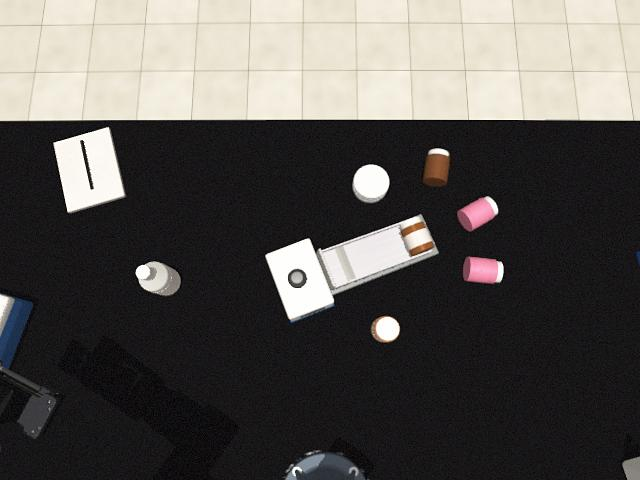

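View pics/scene0.png

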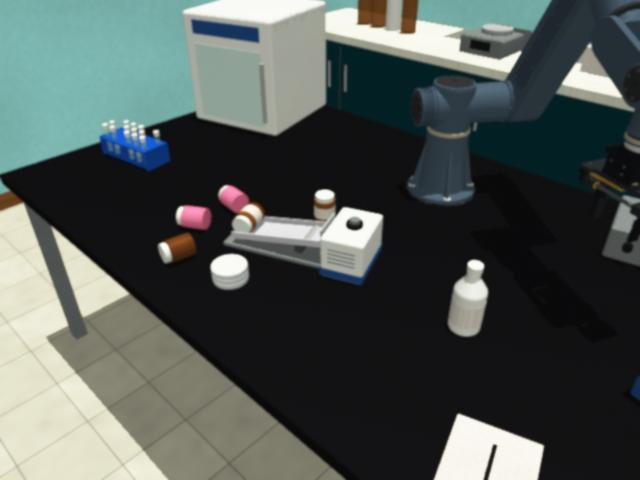

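The top view shows the gutter running from the jar (417,237) uphill to the head (300,280) with its button at (297,278). The dishes are at (371,184), the spare jar at (385,329) and the bottle at (160,278). The brown and pink jars near the lip are look-alikes. The scene view agrees.

```bash
cat > h.py <<'E'
import numpy as np, cv2
from rig import env, cams
def cam(p):
    K=np.array([[p["fx"],0,p["cx"]],[0,p["fy"],p["cy"]],[0,0,1]]); D=np.array([p["k1"],0,0,0,0.])
    return K,D,np.array(p["rvec"]),np.array(p["tvec"])
def proj(p,X):
    K,D,r,t=cam(p); return cv2.projectPoints(np.float64(X).reshape(-1,3),r,t,K,D)[0].reshape(-1,2)
def ray(p,uv):
    K,D,r,t=cam(p); n=cv2.undistortPoints(np.float64(uv).reshape(-1,1,2),K,D).reshape(-1,2)
    R=cv2.Rodrigues(r)[0]; return -R.T@t, np.c_[n,np.ones(len(n))]@R
def atz(p,uv,z):
    c,d=ray(p,uv); return c+d*((z-c[2])/d[:,2])[:,None]
def tri(ps,uvs):
    A=np.zeros((3,3));b=np.zeros(3)
    for p,uv in zip(ps,uvs):
        c,d=ray(p,[uv]); d=d[0]/np.linalg.norm(d[0]); M=np.eye(3)-np.outer(d,d); A+=M;b+=M@c
    return np.linalg.solve(A,b)
E
python3 - <<'E'
from h import *
s=cams.grab_frame("scene");p=cams.grab_frame("top")
print("button",tri([s,p],[(355,222),(297,277.5)]))
print("spare z80",atz(p,[(385,329)],80),"dish z42",atz(p,[(371,184)],42),"bottle",atz(p,[(145,272)],170))
print("head corners z115",atz(p,[(266,254),(312,239),(334,304),(291,320)],115).round(1))
a=cv2.resize(p["img"][200:330,255:445],None,fx=4,fy=4,interpolation=cv2.INTER_CUBIC)
cv2.imwrite("pics/crop_top.png",a)
E
```

```text
button [497.06216716  64.12049474 126.25489353]
spare z80 [[ 385.41631635 -136.03141715   80.        ]] dish z42 [[ 745.29353332 -116.23416424   42.        ]] bottle [[502.68523812 389.84893808 170.        ]]
head corners z115 [[552.7 135.6 115. ]
 [587.8  30.8 115. ]
 [439.4 -18.8 115. ]
 [403.8  76.8 115. ]]
```

View pics/crop_top.png

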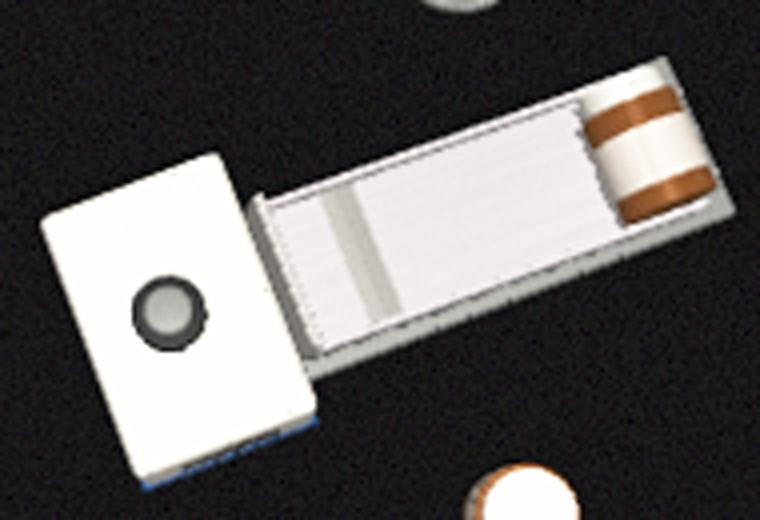

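The crop shows the head's top corners at full-image (265,254.5), (309,238), (334,303) and (290,318), and the button at (297.5,278.3). The catch ridge centre is near (345.7,262.5), the lip-end corners near (421,214) and (439,253), and the jar with its cap toward the dishes at (417.5,236).

```bash
python3 - <<'E'
from h import *
s=cams.grab_frame("scene");p=cams.grab_frame("top")
J=tri([s,p],[(247.5,216.5),(417.5,236)]); B=tri([s,p],[(355,222),(297.5,278.3)])
print("jar",J,"button",B)
C=atz(p,[(265.25,254.5),(309,238.3),(334,303),(290,318)],115); print(C.round(1))
front=(C[1]+C[2])/2; back=(C[0]+C[3])/2; print("centre",C.mean(0),"lens",np.linalg.norm(C[1]-C[2]),np.linalg.norm(front-back))
for v in (front-back, J-B, ): print("uphill yaw",np.degrees(np.arctan2(-v[1],-v[0])))
w=C[1]-C[2]; print("across",np.degrees(np.arctan2(w[1],w[0])), "uphill+",np.degrees(np.arctan2(w[1],w[0]))+90)
for z in (15,60): print(np.linalg.norm((J-B)[:2]), atz(p,[(345.75,262.5)],z))
E
```

```text
jar [ 605.79922273 -221.89922785   69.3386966 ] button [495.49467239  62.95585453 125.02378798]
[[551.5 137.3 115. ]
 [589.4  37.6 115. ]
 [441.6 -18.8 115. ]
 [408.2  79.1 115. ]]
centre [497.66731607  58.79511515 115.        ] lens 158.2188108481357 104.98222287826664
uphill yaw 109.84587990972636
uphill yaw 111.16791847995951
across 20.897483606048716 uphill+ 110.89748360604872
305.4660566752012 [[549.92683619 -52.22280523  15.        ]]
305.4660566752012 [[542.40843893 -49.43221194  60.        ]]
```

```bash
cat >> h.py <<'E'
from scipy.spatial.transform import Rotation as Ro
def plan(tgt,yawdeg):
    s=env.state(); R=Ro.from_euler('xyz',s["ee_rot"]); T=Ro.from_euler('xyz',[180,0,yawdeg],degrees=True)
    d=R.inv().apply(np.array(tgt)-s["tool_pos"]); w=(R.inv()*T).as_rotvec(degrees=True)
    print(round(float(s["clock"]),2),"pos",s["tool_pos"].round(1),"F",s["force"].round(2),"shift mm",d.round(1),"turn",w.round(2))
U=np.array([np.cos(np.radians(111)),np.sin(np.radians(111)),0])
E
python3 -c "
from h import *
plan([626,-276,404],111)"
```

```text
1.0 pos [264.9 566.1 404.8] F [-0.23 -0.67  0.94] shift mm [-684.  -609.6    0.8] turn [ 0.   -0.   43.92]
```

jog_arm(rows=[{"hand": 0.04,"tx": -0.031,"ty": -0.028,"wz": 5},{"hand": 0.04,"tx": -0.062,"ty": -0.055,"wz": 11},{"hand": 0.04,"tx": -0.093,"ty": -0.083,"wz": 17},{"hand": 0.04,"tx": -0.124,"ty": -0.11,"wz": 23},{"hand": 0.04,"tx": -0.155,"ty": -0.138,"wz": 29}], squeeze=20)

```text
schema error: expected keys hand, tx, ty, tz, wx, wy, wz
```

```bash
python3 -c "
from h import *
plan([626,-276,404],111)"
```

```text
1.0 pos [264.9 566.1 404.8] F [-0.23 -0.67  0.94] shift mm [-684.  -609.6    0.8] turn [ 0.   -0.   43.92]
```

jog_arm(rows=[{"hand": 0.04,"tx": -0.031,"ty": -0.028,"tz": 0,"wx": 0,"wy": 0,"wz": 6},{"hand": 0.04,"tx": -0.062,"ty": -0.055,"tz": 0,"wx": 0,"wy": 0,"wz": 12},{"hand": 0.04,"tx": -0.093,"ty": -0.083,"tz": 0,"wx": 0,"wy": 0,"wz": 18},{"hand": 0.04,"tx": -0.124,"ty": -0.11,"tz": 0,"wx": 0,"wy": 0,"wz": 24},{"hand": 0.04,"tx": -0.155,"ty": -0.138,"tz": 0,"wx": 0,"wy": 0,"wz": 30}], squeeze=20)

```text
clock: 1.42
tool_pos: [347.1, 373.9, 404.9]
ee_rot: [3.141, 0.0, 2.176]
force: [0.6, -0.3, -0.8]
grip_width: 61.6
grasp_force: 0.0
```

```bash
python3 -c "
from h import *
plan([626,-276,404],111)"
```

```text
1.42 pos [347.1 373.9 404.9] F [ 0.62 -0.26 -0.75] shift mm [-693.2 -140.3    0.9] turn [ 0.05  0.   13.67]
```

jog_arm(rows=[{"hand": 0.04,"tx": -0.039,"ty": -0.008,"tz": 0,"wx": 0,"wy": 0,"wz": 3},{"hand": 0.04,"tx": -0.078,"ty": -0.016,"tz": 0,"wx": 0,"wy": 0,"wz": 6},{"hand": 0.04,"tx": -0.117,"ty": -0.024,"tz": 0,"wx": 0,"wy": 0,"wz": 9},{"hand": 0.04,"tx": -0.156,"ty": -0.032,"tz": 0,"wx": 0,"wy": 0,"wz": 12},{"hand": 0.04,"tx": -0.195,"ty": -0.04,"tz": 0,"wx": 0,"wy": 0,"wz": 13.6}])

```text
clock: 1.83
tool_pos: [426.0, 190.9, 405.1]
ee_rot: [3.141, 0.0, 1.941]
force: [-0.0, 0.3, -0.6]
grip_width: 40.8
grasp_force: 0.0
```

```bash
python3 -c "
from h import *
plan([626,-276,404],111)"
```

```text
1.83 pos [426.  190.9 405.1] F [-0.01  0.32 -0.58] shift mm [-507.6   17.7    1.2] turn [0.05 0.01 0.2 ]
```

jog_arm(rows=[{"hand": 0.04,"tx": -0.04,"ty": 0.002,"tz": 0,"wx": 0,"wy": 0,"wz": 0.2},{"hand": 0.04,"tx": -0.08,"ty": 0.004,"tz": 0,"wx": 0,"wy": 0,"wz": 0.2},{"hand": 0.04,"tx": -0.12,"ty": 0.006,"tz": 0,"wx": 0,"wy": 0,"wz": 0.2},{"hand": 0.04,"tx": -0.16,"ty": 0.008,"tz": 0,"wx": 0,"wy": 0,"wz": 0.2},{"hand": 0.04,"tx": -0.2,"ty": 0.01,"tz": 0,"wx": 0,"wy": 0,"wz": 0.2}])

```text
clock: 2.25
tool_pos: [508.1, 7.9, 405.1]
ee_rot: [3.141, 0.0, 1.939]
force: [0.5, 0.2, -0.0]
grip_width: 40.3
grasp_force: 0.0
```

jog_arm(rows=[{"hand": 0.04,"tx": -0.04,"ty": 0.002,"tz": 0,"wx": 0,"wy": 0,"wz": 0},{"hand": 0.04,"tx": -0.08,"ty": 0.004,"tz": 0,"wx": 0,"wy": 0,"wz": 0},{"hand": 0.04,"tx": -0.12,"ty": 0.006,"tz": 0,"wx": 0,"wy": 0,"wz": 0},{"hand": 0.04,"tx": -0.15,"ty": 0.007,"tz": 0,"wx": 0,"wy": 0,"wz": 0},{"hand": 0.04,"tx": -0.17,"ty": 0.008,"tz": 0,"wx": 0,"wy": 0,"wz": 0}])

```text
clock: 2.67
tool_pos: [577.4, -149.3, 404.9]
ee_rot: [3.14, 0.002, 1.937]
force: [0.5, 0.6, 0.0]
grip_width: 40.1
grasp_force: 0.0
```

```bash
python3 - <<'E'
from h import *
plan([626,-276,404],111)
p=cams.grab_frame("wrist"); cv2.imwrite("pics/wrist1.png",p["img"])
import pickle; pickle.dump(p,open("w1.pkl","wb"))
print([(d["rect"],round(d["confidence"],2)) for d in cams.look_for(p,"jar")][:4])
for d in (0,100,200): print(proj(p,np.array([604.5,-220,69])+U*d+np.array([0,0,.14*d])))
E
```

```text
2.67 pos [ 577.4 -149.3  404.9] F [0.52 0.59 0.04] shift mm [-135.7    0.     1.2] turn [ 0.06  0.13 -0.03]
[([299.9, 360.8, 37.2, 10.7], 0.9), ([278.2, 260.5, 84.3, 53.3], 0.65), ([80.5, 98.2, 101.0, 69.4], 0.42)]
[[316.89953044 288.5815025 ]]
[[316.77737788 192.14257267]]
[[316.61675981  65.55607473]]
```

View pics/wrist1.png

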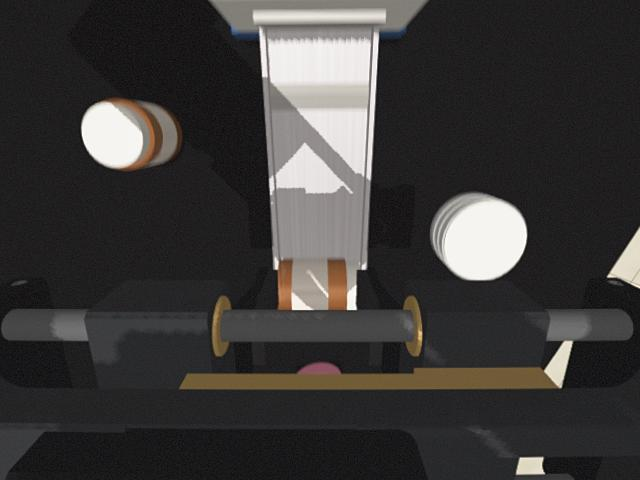

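The wrist view shows the jar in the gutter at about (320,285). The gutter centreline runs (319,25)-(321,265), so it lies about 2 mm to the dishes' side of my estimate. A pink look-alike sits downhill at (320,370).

```bash
python3 - <<'E'
from h import *
p=cams.grab_frame("top")
J=np.array([606.5,-219.3,69]); V=np.array([.934,.358,0])
for uv in [(458,215),(464,228),(463,262),(464,280),(498,205),(503,272)]:
    X=atz(p,[uv],30)[0]; print(uv,X.round(0),"along",((X-J)@U).round(0),"across",((X-J)@V).round(0))
w=__import__("pickle").load(open("w1.pkl","rb"))
for uv,z in (((320,265),39+15),((319.5,100),62+15)):
    X=atz(w,[uv],z)[0]; print("axis across",((X-J)@V).round(1),((X-J)@U).round(1))
plan([628.5,-277.5,404],111)
E
```

```text
(458, 215) [ 668. -334.   30.] along -129.0 across 17.0
(464, 228) [ 635. -347.   30.] along -129.0 across -19.0
(463, 262) [ 549. -339.   30.] along -91.0 across -97.0
(464, 280) [ 504. -339.   30.] along -75.0 across -138.0
(498, 205) [ 694. -436.   30.] along -234.0 across 4.0
(503, 272) [ 524. -436.   30.] along -172.0 across -154.0
axis across 1.1 19.4
axis across 0.2 176.9
2.82 pos [ 576.6 -147.2  404.5] F [-0.72  0.21  0.35] shift mm [-140.2    1.9    0.5] turn [ 0.01 -0.01 -0.03]
```

jog_arm(rows=[{"hand": 0.04,"tx": -0.035,"ty": 0.002,"tz": 0,"wx": 0,"wy": 0,"wz": 0},{"hand": 0.04,"tx": -0.07,"ty": 0.002,"tz": 0,"wx": 0,"wy": 0,"wz": 0},{"hand": 0.04,"tx": -0.105,"ty": 0.002,"tz": 0,"wx": 0,"wy": 0,"wz": 0},{"hand": 0.04,"tx": -0.14,"ty": 0.002,"tz": 0,"wx": 0,"wy": 0,"wz": 0},{"hand": 0.04,"tx": -0.14,"ty": 0.002,"tz": 0,"wx": 0,"wy": 0,"wz": 0}])

```text
clock: 3.23
tool_pos: [629.9, -279.9, 404.7]
ee_rot: [3.14, 0.005, 1.937]
force: [0.8, -0.1, 0.6]
grip_width: 39.6
grasp_force: 0.0
```

jog_arm(rows=[{"hand": 0.04,"tx": 0,"ty": 0,"tz": 0.03,"wx": 0,"wy": 0,"wz": 0},{"hand": 0.04,"tx": 0,"ty": 0,"tz": 0.065,"wx": 0,"wy": 0,"wz": 0},{"hand": 0.04,"tx": 0,"ty": 0,"tz": 0.1,"wx": 0,"wy": 0,"wz": 0},{"hand": 0.04,"tx": 0,"ty": 0,"tz": 0.13,"wx": 0,"wy": 0,"wz": 0},{"hand": 0.04,"tx": 0,"ty": 0,"tz": 0.158,"wx": 0,"wy": 0,"wz": 0}])

```text
clock: 3.65
tool_pos: [627.8, -273.0, 245.0]
ee_rot: [-3.14, -0.003, 1.941]
force: [0.1, 0.6, -0.5]
grip_width: 39.8
grasp_force: 0.0
```

```bash
python3 - <<'E'
from h import *
plan([628.5,-277.5,243],111)
s=cams.grab_frame("scene")
a=cv2.resize(s["img"][140:290,140:400],None,fx=3,fy=3,interpolation=cv2.INTER_CUBIC)
cv2.imwrite("pics/s2.png",a)
E
```

```text
3.65 pos [ 627.8 -273.   245. ] F [ 0.14  0.63 -0.52] shift mm [-4.4 -1.   2. ] turn [-0.08 -0.16  0.2 ]
```

View pics/s2.png

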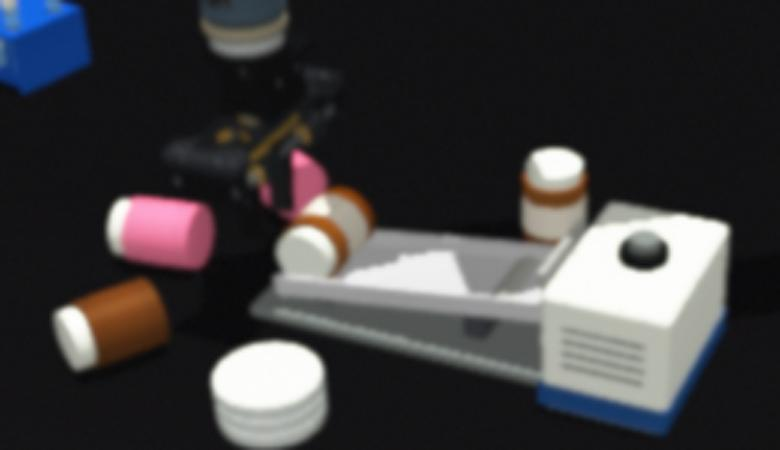

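jog_arm(rows=[{"hand": 0.04,"tx": 0.001,"ty": 0,"tz": 0.003,"wx": 0,"wy": 0,"wz": 0},{"hand": 0.04,"tx": 0.004,"ty": 0,"tz": 0.004,"wx": 0,"wy": 0,"wz": 0},{"hand": 0.04,"tx": 0.008,"ty": 0,"tz": 0.003,"wx": 0,"wy": 0,"wz": 0},{"hand": 0.04,"tx": 0.014,"ty": 0,"tz": 0.002,"wx": 0,"wy": 0,"wz": 0},{"hand": 0.04,"tx": 0.02,"ty": 0,"tz": 0.001,"wx": 0,"wy": 0,"wz": 0}])

```text
clock: 4.12
tool_pos: [621.8, -256.4, 248.1]
ee_rot: [3.139, 0.003, 1.94]
force: [-0.1, -0.1, 0.3]
grip_width: 39.9
grasp_force: 0.5
```

jog_arm(rows=[{"hand": 0.04,"tx": 0.008,"ty": 0,"tz": -0.001,"wx": 0,"wy": 0,"wz": 0},{"hand": 0.04,"tx": 0.016,"ty": 0,"tz": -0.002,"wx": 0,"wy": 0,"wz": 0},{"hand": 0.04,"tx": 0.024,"ty": 0,"tz": -0.003,"wx": 0,"wy": 0,"wz": 0},{"hand": 0.04,"tx": 0.032,"ty": 0,"tz": -0.0045,"wx": 0,"wy": 0,"wz": 0},{"hand": 0.04,"tx": 0.04,"ty": 0,"tz": -0.0056,"wx": 0,"wy": 0,"wz": 0}])

```text
clock: 4.53
tool_pos: [607.0, -219.0, 252.0]
ee_rot: [3.141, 0.001, 1.939]
force: [2.5, -1.3, 0.4]
grip_width: 39.9
grasp_force: 1.4
```

```bash
python3 - <<'E'
from h import *
plan([628.5,-277.5,243],111)
s=cams.grab_frame("wrist"); cv2.imwrite("pics/w3.png",s["img"])
E
```

```text
4.53 pos [ 607. -219.  252.] F [ 2.51 -1.26  0.41] shift mm [-62.3  -1.    9.1] turn [0.06 0.07 0.12]
```

View pics/w3.png

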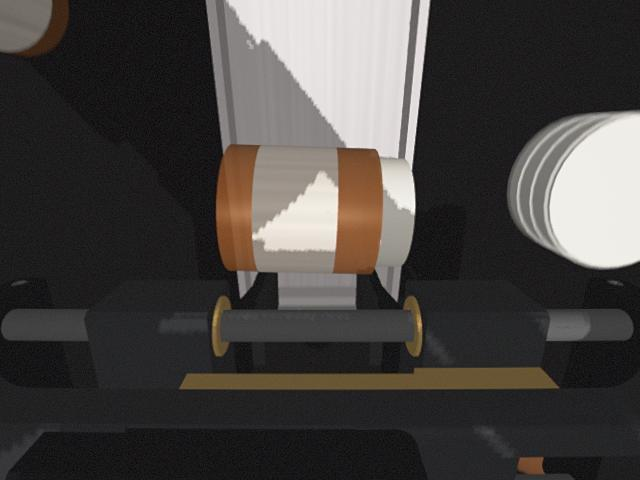

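The jar lies square ahead of the fingers at (315,208), inside the gutter, and rolling with the push. I'll keep pushing a little lower.

jog_arm(rows=[{"hand": 0.04,"tx": 0.009,"ty": 0,"tz": 0.0005,"wx": 0,"wy": 0,"wz": 0},{"hand": 0.04,"tx": 0.018,"ty": 0,"tz": 0.001,"wx": 0,"wy": 0,"wz": 0},{"hand": 0.04,"tx": 0.027,"ty": 0,"tz": 0.001,"wx": 0,"wy": 0,"wz": 0},{"hand": 0.04,"tx": 0.036,"ty": 0,"tz": 0.001,"wx": 0,"wy": 0,"wz": 0},{"hand": 0.04,"tx": 0.045,"ty": 0,"tz": 0.0,"wx": 0,"wy": 0,"wz": 0}])

```text
clock: 5.0
tool_pos: [590.4, -176.7, 251.1]
ee_rot: [-3.141, -0.0, 1.939]
force: [0.9, -1.0, 1.1]
grip_width: 39.5
grasp_force: 1.3
```

jog_arm(rows=[{"hand": 0.04,"tx": 0.009,"ty": 0,"tz": -0.0012,"wx": 0,"wy": 0,"wz": 0},{"hand": 0.04,"tx": 0.018,"ty": 0,"tz": -0.0025,"wx": 0,"wy": 0,"wz": 0},{"hand": 0.04,"tx": 0.027,"ty": 0,"tz": -0.0038,"wx": 0,"wy": 0,"wz": 0},{"hand": 0.04,"tx": 0.036,"ty": 0,"tz": -0.005,"wx": 0,"wy": 0,"wz": 0},{"hand": 0.04,"tx": 0.045,"ty": 0,"tz": -0.0063,"wx": 0,"wy": 0,"wz": 0}])

```text
clock: 5.42
tool_pos: [574.2, -134.9, 257.8]
ee_rot: [3.142, 0.0, 1.939]
force: [1.1, -0.9, 2.1]
grip_width: 40.2
grasp_force: 1.3
```

jog_arm(rows=[{"hand": 0.04,"tx": 0.006,"ty": 0,"tz": -0.0008,"wx": 0,"wy": 0,"wz": 0},{"hand": 0.04,"tx": 0.012,"ty": 0,"tz": -0.0017,"wx": 0,"wy": 0,"wz": 0},{"hand": 0.04,"tx": 0.018,"ty": 0,"tz": -0.0025,"wx": 0,"wy": 0,"wz": 0},{"hand": 0.04,"tx": 0.024,"ty": 0,"tz": -0.0034,"wx": 0,"wy": 0,"wz": 0},{"hand": 0.04,"tx": 0.03,"ty": 0,"tz": -0.0042,"wx": 0,"wy": 0,"wz": 0}])

```text
clock: 5.83
tool_pos: [563.6, -107.3, 262.0]
ee_rot: [3.141, 0.0, 1.939]
force: [1.6, -1.7, 1.8]
grip_width: 40.1
grasp_force: 1.3
```

```bash
python3 - <<'E'
from h import *
plan([628.5,-277.5,243],111)
print("jar along",(env.state()["tool_pos"]-[606.5,-219.3,0])@U+39.5)
s=cams.grab_frame("wrist"); cv2.imwrite("pics/w4.png",s["img"])
E
```

```text
5.83 pos [ 563.6 -107.3  262. ] F [ 1.58 -1.72  1.8 ] shift mm [-182.1   -0.8   19. ] turn [0.01 0.01 0.11]
jar along 159.41322271865897
```

View pics/w4.png

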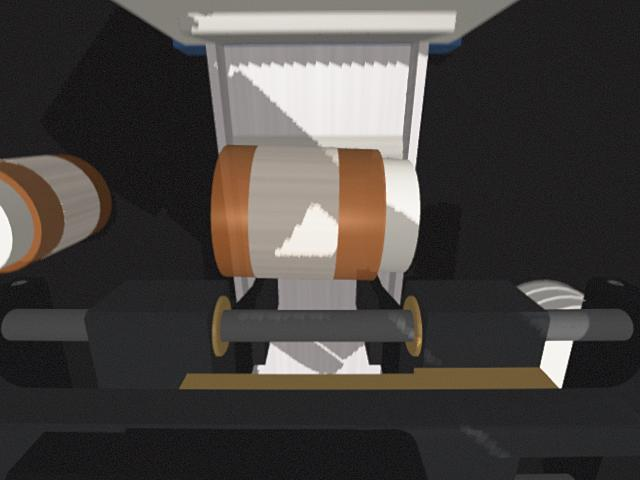

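The jar at (315,212) is up against the catch ridge, which shows at (320,140). Both are square to the gutter, so I'll push slowly over it.

jog_arm(rows=[{"hand": 0.04,"tx": 0.003,"ty": 0,"tz": -0.0005,"wx": 0,"wy": 0,"wz": 0},{"hand": 0.04,"tx": 0.006,"ty": 0,"tz": -0.001,"wx": 0,"wy": 0,"wz": 0},{"hand": 0.04,"tx": 0.009,"ty": 0,"tz": -0.002,"wx": 0,"wy": 0,"wz": 0},{"hand": 0.04,"tx": 0.012,"ty": 0,"tz": -0.003,"wx": 0,"wy": 0,"wz": 0},{"hand": 0.04,"tx": 0.015,"ty": 0,"tz": -0.004,"wx": 0,"wy": 0,"wz": 0}])

```text
clock: 6.3
tool_pos: [559.7, -95.3, 266.9]
ee_rot: [3.139, 0.006, 1.94]
force: [2.6, -6.3, 3.5]
grip_width: 39.7
grasp_force: 3.2
```

jog_arm(rows=[{"hand": 0.04,"tx": 0.002,"ty": 0,"tz": -0.0005,"wx": 0,"wy": 0,"wz": 0},{"hand": 0.04,"tx": 0.004,"ty": 0,"tz": -0.001,"wx": 0,"wy": 0,"wz": 0},{"hand": 0.04,"tx": 0.006,"ty": 0,"tz": -0.001,"wx": 0,"wy": 0,"wz": 0},{"hand": 0.04,"tx": 0.008,"ty": 0,"tz": -0.001,"wx": 0,"wy": 0,"wz": 0},{"hand": 0.04,"tx": 0.01,"ty": 0,"tz": -0.0015,"wx": 0,"wy": 0,"wz": 0}])

```text
clock: 6.72
tool_pos: [554.2, -83.7, 266.9]
ee_rot: [-3.14, -0.002, 1.939]
force: [0.9, 0.2, 1.3]
grip_width: 40.5
grasp_force: 0.8
```

```bash
cat > look.py <<'E'
import sys
from h import *
s=env.state(); print(s["force"],s["grasp_force"],"contact-jar along",(s["tool_pos"]-[606.5,-219.3,0])@U+39.5, s["tool_pos"])
p=cams.grab_frame("wrist"); im=p["img"]
hsv=cv2.cvtColor(im,cv2.COLOR_BGR2HSV); m=cv2.inRange(hsv,(5,120,60),(20,255,255)); m[:,:180]=0; m[300:]=0; m[:,460:]=0
y,x=np.nonzero(m); print("amber rows",y.min(),y.max(),"cols",x.min(),x.max())
if len(sys.argv)>1: cv2.imwrite(f"pics/{sys.argv[1]}.png",im)
E
python3 look.py w5
```

```text
[0.8608895  0.18464445 1.32982784] 0.770174937987278 contact-jar along 184.80714401727542 [554.17962816 -83.7388892  266.88054618]
amber rows 145 299 cols 208 415
```

View pics/w5.png

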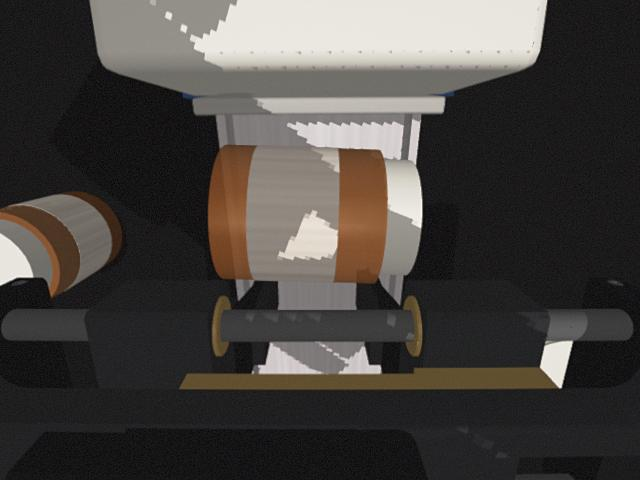

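The jar at (315,212) is still touching the fingers, at about the crest, with floor visible between it and the stop at y≈105. I'll keep going gently.

jog_arm(rows=[{"hand": 0.04,"tx": 0.0015,"ty": 0,"tz": 0,"wx": 0,"wy": 0,"wz": 0},{"hand": 0.04,"tx": 0.003,"ty": 0,"tz": 0,"wx": 0,"wy": 0,"wz": 0},{"hand": 0.04,"tx": 0.0045,"ty": 0,"tz": -0.0005,"wx": 0,"wy": 0,"wz": 0},{"hand": 0.04,"tx": 0.006,"ty": 0,"tz": -0.0005,"wx": 0,"wy": 0,"wz": 0},{"hand": 0.04,"tx": 0.007,"ty": 0,"tz": -0.001,"wx": 0,"wy": 0,"wz": 0}])

```text
clock: 7.18
tool_pos: [551.9, -77.5, 268.1]
ee_rot: [-3.141, -0.001, 1.94]
force: [-0.6, 0.1, -0.9]
grip_width: 40.1
grasp_force: 0.0
```

```bash
python3 look.py w6
```

```text
[-0.64772054  0.12251568 -0.88930164] 0.0 contact-jar along 191.47128476233365 [551.872961   -77.48607476 268.11635328]
amber rows 133 299 cols 210 415
```

Contact is lost and the jar has moved ahead by itself. I'll back off and check.

jog_arm(rows=[{"hand": 0.04,"tx": -0.002,"ty": 0,"tz": 0,"wx": 0,"wy": 0,"wz": 0},{"hand": 0.04,"tx": -0.008,"ty": 0,"tz": 0,"wx": 0,"wy": 0,"wz": 0},{"hand": 0.04,"tx": -0.015,"ty": 0,"tz": 0,"wx": 0,"wy": 0,"wz": 0},{"hand": 0.04,"tx": -0.025,"ty": 0,"tz": -0.003,"wx": 0,"wy": 0,"wz": 0},{"hand": 0.04,"tx": -0.03,"ty": 0,"tz": -0.004,"wx": 0,"wy": 0,"wz": 0}])

```text
clock: 7.65
tool_pos: [564.0, -107.6, 272.8]
ee_rot: [3.14, 0.002, 1.939]
force: [0.3, -0.5, 0.8]
grip_width: 39.8
grasp_force: 0.0
```

jog_arm(rows=[{"hand": 0.04,"tx": 0,"ty": 0,"tz": -0.02,"wx": 0,"wy": 0,"wz": 0},{"hand": 0.03,"tx": 0,"ty": 0,"tz": -0.05,"wx": 0,"wy": 0,"wz": 0},{"hand": 0.02,"tx": 0,"ty": 0,"tz": -0.08,"wx": 0,"wy": 0,"wz": 0},{"hand": 0.01,"tx": 0,"ty": 0,"tz": -0.11,"wx": 0,"wy": 0,"wz": 0},{"hand": 0.0,"tx": 0,"ty": 0,"tz": -0.13,"wx": 0,"wy": 0,"wz": 0}])

```text
clock: 8.07
tool_pos: [563.6, -106.8, 405.6]
ee_rot: [3.138, 0.003, 1.939]
force: [0.2, -0.6, 0.5]
grip_width: 21.0
grasp_force: 0.0
```

```bash
python3 look.py w7; python3 -c "
from h import *
import numpy as np
plan([496,62,300],111)
p=cams.grab_frame('wrist')
for n in ('start_top','jar'): print([(d['rect'],round(d['confidence'],2)) for d in cams.look_for(p,n)][:3])
B=np.array([495.5,63,125]);S=B-103*U;S[2]=97
print(proj(p,B),proj(p,S))"
```

```text
[ 0.16658387 -0.57584009  0.53479495] 0.0 contact-jar along 159.90998618884296 [ 563.60227127 -106.79034135  405.5882953 ]
amber rows 90 299 cols 180 379
8.12 pos [ 564.5 -107.   409.1] F [ 1.6  -1.73  1.77] shift mm [183.2  -4.  107.6] turn [0.47 0.44 0.08]
[]
[([258.9, 85.3, 108.1, 80.5], 0.97)]
[[308.65592596 -42.9948112 ]] [[309.87154527 123.26084716]]
```

View pics/w7.png

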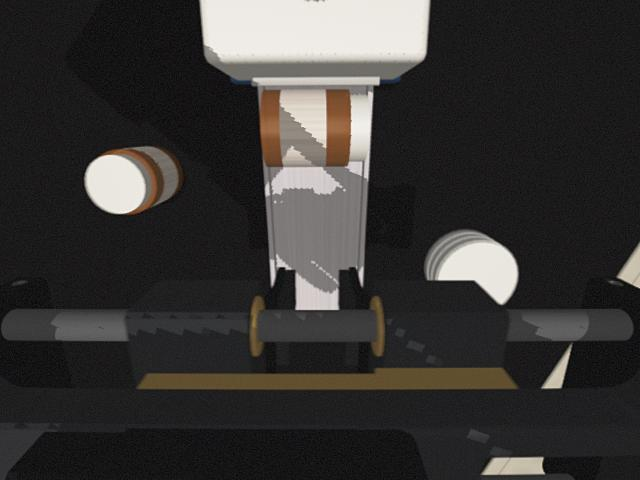

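The jar rests at (315,126), level with the stop face, with no fingers on it. The spare jar and dishes are undisturbed. Next I'll move towards the button to measure it.

jog_arm(rows=[{"hand": 0.087,"tx": 0.02,"ty": 0,"tz": 0,"wx": 0,"wy": 0,"wz": 0},{"hand": 0.087,"tx": 0.045,"ty": -0.002,"tz": 0,"wx": 0,"wy": 0,"wz": 0},{"hand": 0.087,"tx": 0.07,"ty": -0.004,"tz": 0,"wx": 0,"wy": 0,"wz": 0},{"hand": 0.087,"tx": 0.08,"ty": -0.004,"tz": 0,"wx": 0,"wy": 0,"wz": 0},{"hand": 0.087,"tx": 0.08,"ty": -0.004,"tz": 0,"wx": 0,"wy": 0,"wz": 0}])

```text
clock: 8.68
tool_pos: [529.2, -31.0, 400.9]
ee_rot: [-3.138, -0.003, 1.942]
force: [0.3, -0.7, 0.6]
grip_width: 31.3
grasp_force: 0.0
```

```bash
python3 - <<'E'
from h import *
p=cams.grab_frame('wrist'); p=cams.grab_frame('wrist'); cv2.imwrite("pics/w8.png",p["img"])
for n in ('start_top','jar'): print([(d['rect'],round(d['confidence'],2)) for d in cams.look_for(p,n)][:3])
g=cv2.cvtColor(p["img"],cv2.COLOR_BGR2GRAY); B=np.array([495.5,63,125]); c=proj(p,B)[0]; print("pred",c)
m=(g<90).astype(np.uint8); n,l,st,ce=cv2.connectedComponentsWithStats(m)
for i in range(1,n):
    if 300<st[i,4]<8000: print(st[i],ce[i].round(1),atz(p,[ce[i]],120).round(1))
plan([496,62,300],111)
E
```

```text
[([304.3, 71.2, 41.2, 43.0], 0.71)]
[([272.2, 198.4, 101.0, 65.9], 0.79)]
pred [320.975707    94.69109326]
[ 293   62   62   66 1795] [323.4  95.5] [[497.2  63.6 120. ]]
[333 197  22  23 424] [343.8 206.8] [[541.4  -5.7 120. ]]
[273 198  18  23 311] [281.3 207.3] [[496.4 -23.5 120. ]]
[333 244  22  19 309] [343.6 254.7] [[556.2 -42.1 120. ]]
8.88 pos [531.3 -33.7 402.1] F [ 0.33 -0.63  0.13] shift mm [102.1   1.4 102. ] turn [0.02 0.05 0.08]
```

View pics/w8.png

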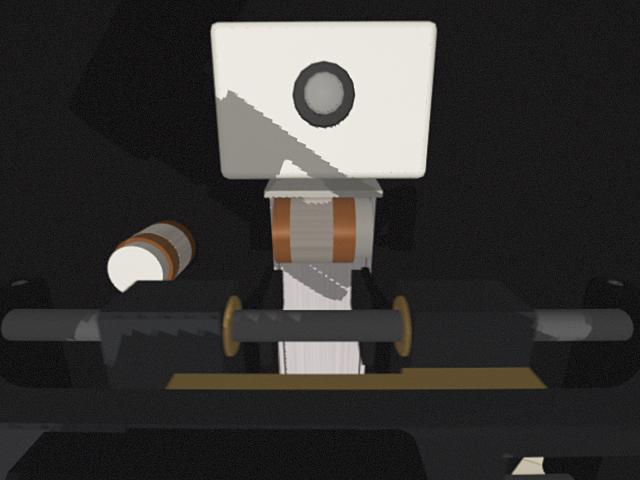

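The button is at (324,93), about world (496.5, 64). The jar sits against the stop at (323,230). I'll press with one finger, gripper open, with the TCP offset 51 mm across.

```bash
python3 -c "
from h import *
plan([544.1,82.3,330],111)"
```

```text
8.88 pos [531.3 -33.7 402.1] F [ 0.33 -0.63  0.13] shift mm [103.7  53.6  72. ] turn [0.02 0.05 0.08]
```

jog_arm(rows=[{"hand": 0.087,"tx": 0.025,"ty": 0.013,"tz": 0,"wx": 0,"wy": 0,"wz": 0},{"hand": 0.087,"tx": 0.055,"ty": 0.028,"tz": 0,"wx": 0,"wy": 0,"wz": 0},{"hand": 0.087,"tx": 0.085,"ty": 0.043,"tz": 0,"wx": 0,"wy": 0,"wz": 0},{"hand": 0.087,"tx": 0.104,"ty": 0.053,"tz": 0.01,"wx": 0,"wy": 0,"wz": 0},{"hand": 0.087,"tx": 0.104,"ty": 0.0535,"tz": 0.03,"wx": 0,"wy": 0,"wz": 0}])

```text
clock: 9.3
tool_pos: [544.8, 86.1, 374.2]
ee_rot: [3.134, 0.002, 1.942]
force: [0.4, 0.0, 0.1]
grip_width: 80.3
grasp_force: 0.0
```

jog_arm(rows=[{"hand": 0.087,"tx": 0,"ty": 0,"tz": 0.015,"wx": 0,"wy": 0,"wz": 0},{"hand": 0.087,"tx": 0,"ty": 0,"tz": 0.03,"wx": 0,"wy": 0,"wz": 0},{"hand": 0.087,"tx": 0,"ty": 0,"tz": 0.04,"wx": 0,"wy": 0,"wz": 0},{"hand": 0.087,"tx": 0,"ty": 0,"tz": 0.042,"wx": 0,"wy": 0,"wz": 0},{"hand": 0.087,"tx": 0,"ty": 0,"tz": 0.042,"wx": 0,"wy": 0,"wz": 0}])

```text
clock: 9.72
tool_pos: [543.3, 83.0, 329.6]
ee_rot: [-3.14, -0.0, 1.938]
force: [0.5, -1.1, 0.8]
grip_width: 87.0
grasp_force: 0.0
```

```bash
python3 -c "
from h import *
plan([544.1,82.3,307],111)"
```

```text
9.72 pos [543.3  83.  329.6] F [ 0.46 -1.05  0.83] shift mm [-0.9  0.5 22.6] turn [-0.07 -0.02  0.06]
```

Position is good. I'll go down in small steps and watch the force.

jog_arm(rows=[{"hand": 0.087,"tx": 0,"ty": 0,"tz": 0.007,"wx": 0,"wy": 0,"wz": 0},{"hand": 0.087,"tx": 0,"ty": 0,"tz": 0.014,"wx": 0,"wy": 0,"wz": 0},{"hand": 0.087,"tx": 0,"ty": 0,"tz": 0.02,"wx": 0,"wy": 0,"wz": 0},{"hand": 0.087,"tx": 0,"ty": 0,"tz": 0.024,"wx": 0,"wy": 0,"wz": 0},{"hand": 0.087,"tx": 0,"ty": 0,"tz": 0.025,"wx": 0,"wy": 0,"wz": 0}])

```text
clock: 10.13
tool_pos: [544.0, 83.6, 312.6]
ee_rot: [3.139, 0.003, 1.94]
force: [-7.2, 1.2, 54.1]
grip_width: 87.1
grasp_force: 26.5
```

jog_arm(rows=[{"hand": 0.087,"tx": 0,"ty": 0,"tz": 0.001,"wx": 0,"wy": 0,"wz": 0},{"hand": 0.087,"tx": 0,"ty": 0,"tz": 0.002,"wx": 0,"wy": 0,"wz": 0},{"hand": 0.087,"tx": 0,"ty": 0,"tz": 0.003,"wx": 0,"wy": 0,"wz": 0},{"hand": 0.087,"tx": 0,"ty": 0,"tz": 0.003,"wx": 0,"wy": 0,"wz": 0},{"hand": 0.087,"tx": 0,"ty": 0,"tz": 0.003,"wx": 0,"wy": 0,"wz": 0}])

```text
clock: 10.55
tool_pos: [543.7, 83.7, 312.4]
ee_rot: [3.137, 0.004, 1.941]
force: [-8.5, 1.2, 61.9]
grip_width: 87.0
grasp_force: 31.6
```

Something solid stops the finger at tip z≈130, either the button bottoming out or the housing. I'll ease off in small steps and read the force.

jog_arm(rows=[{"hand": 0.087,"tx": 0,"ty": 0,"tz": -0.002,"wx": 0,"wy": 0,"wz": 0},{"hand": 0.087,"tx": 0,"ty": 0,"tz": -0.004,"wx": 0,"wy": 0,"wz": 0},{"hand": 0.087,"tx": 0,"ty": 0,"tz": -0.006,"wx": 0,"wy": 0,"wz": 0},{"hand": 0.087,"tx": 0,"ty": 0,"tz": -0.01,"wx": 0,"wy": 0,"wz": 0},{"hand": 0.087,"tx": 0,"ty": 0,"tz": -0.0115,"wx": 0,"wy": 0,"wz": 0}])

```text
clock: 10.97
tool_pos: [543.6, 83.5, 316.0]
ee_rot: [3.137, 0.003, 1.94]
force: [1.2, -1.2, 3.6]
grip_width: 86.9
grasp_force: 1.7
```

```bash
python3 - <<'E'
from h import *
plan([544.1,82.3,307],111)
s=cams.grab_frame("scene"); a=cv2.resize(s["img"][170:290,280:440],None,fx=4.5,fy=4.5,interpolation=cv2.INTER_CUBIC); cv2.imwrite("pics/s9.png",a)
E
```

```text
10.97 pos [543.6  83.5 316. ] F [ 1.2  -1.21  3.55] shift mm [-1.3  0.1  9. ] turn [0.24 0.15 0.15]
```

View pics/s9.png

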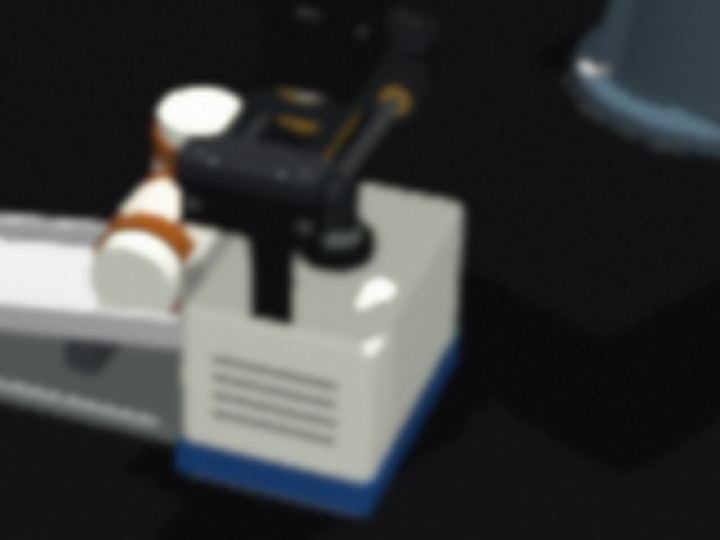

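The finger is on the button, the other hangs clear beside the head, and the jar is home at (140,250). The residual 3.6 N looks like the return spring. One small step up will confirm it.

jog_arm(rows=[{"hand": 0.087,"tx": 0,"ty": 0,"tz": -0.0015,"wx": 0,"wy": 0,"wz": 0},{"hand": 0.087,"tx": 0,"ty": 0,"tz": -0.0015,"wx": 0,"wy": 0,"wz": 0},{"hand": 0.087,"tx": 0,"ty": 0,"tz": -0.0015,"wx": 0,"wy": 0,"wz": 0},{"hand": 0.087,"tx": 0,"ty": 0,"tz": -0.0015,"wx": 0,"wy": 0,"wz": 0},{"hand": 0.087,"tx": 0,"ty": 0,"tz": -0.0015,"wx": 0,"wy": 0,"wz": 0}])

```text
clock: 11.43
tool_pos: [543.3, 83.6, 315.2]
ee_rot: [3.141, 0.0, 1.939]
force: [2.2, -0.4, 3.7]
grip_width: 87.2
grasp_force: 1.9
```

jog_arm(rows=[{"hand": 0.087,"tx": 0,"ty": 0,"tz": 0.0025,"wx": 0,"wy": 0,"wz": 0},{"hand": 0.087,"tx": 0,"ty": 0,"tz": 0.0025,"wx": 0,"wy": 0,"wz": 0},{"hand": 0.087,"tx": 0,"ty": 0,"tz": 0.0025,"wx": 0,"wy": 0,"wz": 0},{"hand": 0.087,"tx": 0,"ty": 0,"tz": 0.0025,"wx": 0,"wy": 0,"wz": 0},{"hand": 0.087,"tx": 0,"ty": 0,"tz": 0.0025,"wx": 0,"wy": 0,"wz": 0}])

```text
clock: 11.85
tool_pos: [543.2, 83.6, 313.5]
ee_rot: [3.141, 0.001, 1.939]
force: [1.4, -0.1, 9.5]
grip_width: 87.2
grasp_force: 4.7
```

jog_arm(rows=[{"hand": 0.087,"tx": 0,"ty": 0,"tz": 0.002,"wx": 0,"wy": 0,"wz": 0},{"hand": 0.087,"tx": 0,"ty": 0,"tz": 0.002,"wx": 0,"wy": 0,"wz": 0},{"hand": 0.087,"tx": 0,"ty": 0,"tz": 0.002,"wx": 0,"wy": 0,"wz": 0},{"hand": 0.087,"tx": 0,"ty": 0,"tz": 0.002,"wx": 0,"wy": 0,"wz": 0},{"hand": 0.087,"tx": 0,"ty": 0,"tz": 0.002,"wx": 0,"wy": 0,"wz": 0}])

```text
clock: 12.27
tool_pos: [543.3, 83.7, 313.3]
ee_rot: [3.14, 0.001, 1.94]
force: [0.4, -0.1, 21.7]
grip_width: 87.3
grasp_force: 10.3
```

jog_arm(rows=[{"hand": 0.087,"tx": 0,"ty": 0,"tz": -0.007,"wx": 0,"wy": 0,"wz": 0},{"hand": 0.087,"tx": 0,"ty": 0,"tz": -0.007,"wx": 0,"wy": 0,"wz": 0},{"hand": 0.087,"tx": 0,"ty": 0,"tz": -0.007,"wx": 0,"wy": 0,"wz": 0},{"hand": 0.087,"tx": 0,"ty": 0,"tz": -0.007,"wx": 0,"wy": 0,"wz": 0},{"hand": 0.087,"tx": 0,"ty": 0,"tz": -0.007,"wx": 0,"wy": 0,"wz": 0}])

```text
clock: 12.68
tool_pos: [542.6, 83.8, 317.1]
ee_rot: [-3.14, -0.001, 1.939]
force: [1.3, 0.7, 2.3]
grip_width: 86.9
grasp_force: 1.4
```

jog_arm(rows=[{"hand": 0.087,"tx": 0,"ty": 0,"tz": -0.0015,"wx": 0,"wy": 0,"wz": 0},{"hand": 0.087,"tx": 0,"ty": 0,"tz": -0.0015,"wx": 0,"wy": 0,"wz": 0},{"hand": 0.087,"tx": 0,"ty": 0,"tz": -0.0015,"wx": 0,"wy": 0,"wz": 0},{"hand": 0.087,"tx": 0,"ty": 0,"tz": -0.0015,"wx": 0,"wy": 0,"wz": 0},{"hand": 0.087,"tx": 0,"ty": 0,"tz": -0.0015,"wx": 0,"wy": 0,"wz": 0}])

```text
clock: 13.1
tool_pos: [542.6, 83.8, 319.0]
ee_rot: [-3.14, -0.001, 1.939]
force: [0.4, 1.1, 1.5]
grip_width: 86.9
grasp_force: 0.8
```

jog_arm(rows=[{"hand": 0.087,"tx": 0,"ty": 0,"tz": -0.0015,"wx": 0,"wy": 0,"wz": 0},{"hand": 0.087,"tx": 0,"ty": 0,"tz": -0.0015,"wx": 0,"wy": 0,"wz": 0},{"hand": 0.087,"tx": 0,"ty": 0,"tz": -0.0015,"wx": 0,"wy": 0,"wz": 0},{"hand": 0.087,"tx": 0,"ty": 0,"tz": -0.0015,"wx": 0,"wy": 0,"wz": 0},{"hand": 0.087,"tx": 0,"ty": 0,"tz": -0.0015,"wx": 0,"wy": 0,"wz": 0}])

```text
clock: 13.52
tool_pos: [542.8, 83.6, 320.7]
ee_rot: [-3.141, -0.0, 1.939]
force: [-0.2, -0.0, 0.3]
grip_width: 87.1
grasp_force: 0.0
```

The spring contact spanned about 313.4 to 319.5, which is the full 6 mm of travel, so the button was fully pressed. Retreating.

jog_arm(rows=[{"hand": 0.087,"tx": 0,"ty": 0,"tz": -0.02,"wx": 0,"wy": 0,"wz": 0},{"hand": 0.087,"tx": 0,"ty": 0,"tz": -0.05,"wx": 0,"wy": 0,"wz": 0},{"hand": 0.087,"tx": -0.03,"ty": 0,"tz": -0.08,"wx": 0,"wy": 0,"wz": 0},{"hand": 0.087,"tx": -0.07,"ty": 0,"tz": -0.09,"wx": 0,"wy": 0,"wz": 0},{"hand": 0.087,"tx": -0.104,"ty": -0.0535,"tz": -0.09,"wx": 0,"wy": 0,"wz": 0}])

```text
clock: 13.93
tool_pos: [549.7, -17.3, 415.4]
ee_rot: [3.126, 0.011, 1.941]
force: [0.9, -0.5, -0.1]
grip_width: 87.0
grasp_force: 0.0
```

jog_arm(rows=[{"hand": 0.087,"tx": 0,"ty": 0,"tz": 0,"wx": 0,"wy": 0,"wz": 0},{"hand": 0.087,"tx": 0,"ty": 0,"tz": 0,"wx": 0,"wy": 0,"wz": 0},{"hand": 0.087,"tx": 0,"ty": 0,"tz": 0,"wx": 0,"wy": 0,"wz": 0},{"hand": 0.087,"tx": 0,"ty": 0,"tz": 0,"wx": 0,"wy": 0,"wz": 0},{"hand": 0.087,"tx": 0,"ty": 0,"tz": 0,"wx": 0,"wy": 0,"wz": 0}])

```text
clock: 14.35
tool_pos: [543.6, -14.0, 410.6]
ee_rot: [-3.142, -0.0, 1.941]
force: [0.2, -0.1, 0.3]
grip_width: 87.0
grasp_force: 0.0
```

```bash
python3 - <<'E'
from h import *
p=cams.grab_frame('wrist')
for n in ('start_top','jar'): print([(d['rect'],round(d['confidence'],2)) for d in cams.look_for(p,n)][:3])
S=np.array([496.5,64,125])-103*U; S[2]=97; print("pred seat",proj(p,S),env.state()["tool_pos"])
print(env.hand_in())
E
```

```text
[([275.8, 91.8, 39.5, 37.8], 0.96)]
[([252.3, 210.4, 98.0, 63.2], 0.68), ([439.9, 458.1, 16.4, 19.4], 0.58)]
pred seat [[299.24433811 236.39548031]] [543.60109374 -14.14838244 410.61827734]
the job is handed in; nothing more can be done
None
```

The jar was pushed over the catch and stayed home against the stop. The start button was then pressed through its full 6 mm and released, and the job was handed in at about 14.5 s; no verdict was returned.

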